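Seat the sample bracket in the squaring jig and hold it there

ROBOT

A 7-joint arm with a two-finger parallel gripper is mounted at the origin on the work surface. World frame = base frame: x ahead of the robot, y to its left, z up, the work surface at z = 0. Lengths are in m, angles in rad, forces in N, time in s.
With the tool pointing down it reaches from about 0.35 to 0.9 m from the base axis. Payload 19.9 kg.
Tool frame: the origin (TCP) lies at the very end of the fingers, on their centre line; the grasp point (between the pads) lies 19 mm behind it (r.grasp_offset is the distance from the TCP to the grasp point, in m); x points along the fingers, z is the direction in which the jaws open and shut, and the axes are right-handed (so a half turn about x gives the same grasp; the last joint's range is limited). The gripper opens to 94 mm and grips with 3 to 60 N. Pads are 16 mm wide; open, the fingers measure 119 mm over their backs; the gripper's body (75 mm by 177 mm) begins 78 mm behind the grasp point.
Start: joints at [-1.153, 0.417, -0.01, 1.614, 0.005, 1.111, -0.053], TCP at [0.277, 0.56, 0.205] pointing down, gripper open.
Joint ranges: [-2.81, 2.81], [-0.39, 2.02], [-1.27, 1.25], [0.06, 2.57], [-1.19, 4.33], [0.19, 2], [-2.82, 2.82]. Speed limits (rad/s): [1.89, 1.89, 2.39, 2.39, 3.01, 3.01, 3.01].

INTERFACE

Orientations are given as [roll, pitch, yaw] about the fixed x, y, z axes, in that order (R = Rz(yaw) Ry(pitch) Rx(roll)).
In Python, from bench import r gives the robot as it stands.
- The arm moves only by the tool send_rows, never from a script. Its argument "moves" is a list of rows, each a list of 2 entries, a list of its own where there are three numbers: the shift along the tool's x, y, z in cm, then the turn about the tool's x in degrees. A call has 1 to 20 rows; each row is the pose to reach, as a shift and turn from the pose measured when the call began, along the tool's axes at that moment; what a row does not reach only later rows make up. A row lasts 1/10 s, in which the tool goes at most 50 mm and 8.59 degrees, less where a joint would pass 70% of its speed; a pose out of reach is approached as far as the arm can. A call with a gripper value outside its range is refused whole. "grip" is the opening, from 0 (shut) to 1 (fully open), set as the call begins (left out, the last holds). The fingers move at their own pace and stop on an object; "squeeze" is the grip in N (left out, the last holds). Time passes only in rows, so rows that repeat a pose let the fingers close. It gives the time, the measured TCP pose, the force and the opening at its end, in the units of the state.
- r.sense(): the state, without advancing time (a new reading comes with each control period).
- r.capture(name): name is "scene" or "top" or "wrist"; returns a dict with "image" (420x560x3 uint8, red, green, blue), "intrinsics" (3x3 intrinsics, pixels), "world_from_camera" (4x4, takes a point from camera to world coordinates); the wrist camera has in their place "mount" (4x4, takes a point from camera to tool coordinates, whose origin is the TCP and whose axes are the tool frame's). Camera axes: x right, y down, z forward; pixel columns grow to the right and rows downward; lengths in m; the calibration is good to about 2 mm. A picture is of the moment at which its call begins: read the wrist's pose just before it. There is no depth.
- r.sign_off(): hands the job in, once; it reports no verdict.
The state is a dict: "t": time; "joint_pos": joint angles; "qd": joint speeds; "joint_efforts": joint torques, N m; "eef_pos": TCP position; "ee_rot": TCP orientation; "force": force on the tool from outside, world axes, zero at the start; "ft_torque": the same for the moment, N m; "finger_gap": opening from 0.0 (shut) to 1.0 (fully open).
Only numpy, scipy, OpenCV 4.12 (cv2) and the standard library are available. Lean on these libraries where they do the work, as an engineer would, in place of code of your own. Each camera call takes 0.05 s, during which the arm holds its last target.

TASK

Stand the orange angle bracket on the black bed of the squaring jig, flat back towards the fence and one end butted against the blue stop block, and let go. Then push the fingertips diagonally into its inside corner so that it is flush to the fence, still butted against the stop, and pressed firmly (about 10 N each) on both fence and bed. Finish while holding that push; leave the other things on the bench alone.

Things in the scene. Friction and masses are not known exactly. Their poses are not given: they have to be found in the camera images.
- bracket_center (a point): Loose orange L-shaped bracket standing on its foot, 90 long (y), 55 high, 44 mm deep, about 250 g. Point: middle of its upright wall (12 mm thick, 55 high), 27.5 mm above the underside. x points from the toe to the flat back: back face at x=+6, wall's inner face at x=-6, toe of the 12 mm thick foot at x=-38 mm. z up. The wall can be pinched from above.
- jig_corner (a point): Inside corner of the fixed squaring jig where bed top, fence face and stop face meet, 15 mm above the bench. x points into the fence (x>0), y into the stop (y>0), z up. Free bed: x -110..0, y -155..0 mm. Seated, bracket_center is at (-6, -45, +27.5) mm here with parallel axes. All rigid.
- bed: Black bed of the jig, slick like the fence and stop (friction about 0.25), 150 x 190 mm, top 15 mm above the bench, rigid. Origin: centre of its underside, 4 mm above the bench. Axes parallel to those of jig_corner.
- fence: Aluminium fence on the bed, rigid and fixed, 16 mm thick, 170 mm long (its y), 35 mm high above the bed, its face towards -x; a small dial gauge (28 mm high above the bed) stands behind it. Origin: centre of the bar's underside. Axes parallel to those of jig_corner.
- stop: Blue stop block on the bed at the fence's +y end, rigid and fixed, 80 mm long (x) x 20 mm thick (y) x 30 mm high above the bed, reaching 80 mm out from the fence's face. Origin: centre of its underside. Axes parallel to those of jig_corner.
- flask: Bystander: conical glass flask, 72 mm across, 105 mm high, loose. Origin: centre of its underside.
- amber_bottle: Bystander: amber bottle, 60 mm across, 130 mm high, loose. Origin: centre of its underside.
- sample_jar: Bystander: white jar with blue cap, 56 mm across, 60 mm high, loose. Origin: centre of its underside.
- beaker: Bystander: open glass beaker, 72 mm across, 85 mm high, loose. Origin: centre of its underside.
- collar: Bystander: brass ring, 48 mm across, 16 mm high, loose, lying between the two working places. Origin: centre of its underside.
- marker: Bystander: white and green marker pen, 115 mm long, 14 mm thick, lying on the bench, loose. Origin: centre of its underside.
Mind the look-alikes: they are no part of the job. Of the things shaped like the part that bears bracket_center, the orange one is meant.

How it is judged:
On the way:
1. the bracket stands on the bed in front of the fence, foot down, its back turned to the fence, let go (contact force between the fingers and bracket below 0.3 N and angle between bracket_center's own z axis and vertical below 0.08 rad and contact force between bracket and bed above 0.8 N and x of bracket_center in the frame of jig_corner between -0.1 and 0 m and y of bracket_center in the frame of jig_corner between -0.12 and -0.04 m and z of bracket_center in the frame of jig_corner between 0.024 and 0.031 m and angle between the x axis of bracket_center and the x axis of jig_corner, either way round below 0.5 rad), for 0.1 s.
At the end, for the whole second after the job is handed in: Ends with the fingers pushing (over 4 N) on the bracket: back within 3 mm of the fence, end within 4 mm of the stop, standing on the bed within 2.5 mm, square and upright within 0.04 rad, over 4 N on the fence and over 6 N (weight included) on the bed, all through the last second (x of bracket_center in the frame of jig_corner between -0.009 and -0.003 m and y of bracket_center in the frame of jig_corner between -0.049 and -0.041 m and z of bracket_center in the frame of jig_corner between 0.024 and 0.03 m and angle between the x axis of bracket_center and the x axis of jig_corner, either way round below 0.04 rad and angle between bracket_center's own z axis and vertical below 0.04 rad and contact force between bracket and fence above 4 N and contact force between bracket and bed above 6 N and contact force between the fingers and bracket above 4 N); the arm keeps its last pose, push and grip.
It fails at once if a bystander is moved more than 25 mm (distance of any of flask, amber_bottle, sample_jar, beaker, collar, marker from where it was at the start of the episode above 0.025 m).
It also fails if it takes over 53 s, if anything falls off the work surface, if the arm or the gripper's body presses on something with over 40 N, if the wrist force passes 120 N, or if a joint passes its speed limit or range.

## Working session

There is one attempt and no reset: what is moved stays moved. The work goes in short steps, Python scripts to look and compute and a tool call to move; the robot and the scene stay as the last step left them, time stands still between calls to the robot, and variables do not carry over. Pictures are saved under pics/ and viewed, and the job is handed in when it is done.

Besides the shell and the picture viewer there is one more tool, called as name(argument=value, ...) on one line, values as JSON. send_rows: Moves the arm, as the interface text tells. Its arguments: {"type":"object","properties":{"moves":{"type":"array","items":{"type":"array"}},"grip":{"type":"number"},"squeeze":{"type":"number"}},"required":["moves"]}

```bash
ls; mkdir -p pics
python3 - <<'E'
from bench import r
import cv2,numpy as np
s=r.sense();print(s)
for n in("scene","top","wrist"):
    c=r.capture(n);cv2.imwrite(f"pics/{n}0.png",c["image"][:,:,::-1])
    np.set_printoptions(precision=4,suppress=True)
    print(n,c["intrinsics"],c.get("world_from_camera",c.get("mount")))
E
```

```text
pics
{'t': 0.0, 'joint_pos': array([-1.15251843,  0.41798951, -0.0102793 ,  1.61415809,  0.00473778,
        1.11069869, -0.05299033]), 'qd': array([ 3.13041420e-05,  1.24375542e-03, -6.45804857e-04, -8.58571490e-04,
        1.58733028e-04, -6.81421386e-04,  9.11167523e-04]), 'joint_efforts': array([ 9.93964932e-04, -8.51244950e+01,  6.39529936e-01, -4.25992477e+01,
       -4.86878597e-02,  1.86290260e-02,  1.25182482e-04]), 'eef_pos': array([0.27721262, 0.55974437, 0.20482248]), 'ee_rot': array([-3.0317836 ,  1.56956463, -1.92075219]), 'force': array([-0.45100085, -0.2183966 , -0.13496051]), 'ft_torque': array([0.03331425, 0.03534562, 0.02836324]), 'finger_gap': 1.0026136651888682}
scene [[491.6612   0.     284.4295]
 [  0.     491.6612 205.1345]
 [  0.       0.       1.    ]] [[-0.8376  0.469  -0.28    0.9482]
 [ 0.5461  0.7098 -0.4449  0.5827]
 [-0.01   -0.5256 -0.8507  1.1273]
 [ 0.      0.      0.      1.    ]]
top [[489.7805   0.     272.7748]
 [  0.     489.7805 219.9498]
 [  0.       0.       1.    ]] [[ 0.0126 -0.9974  0.0714  0.5226]
 [-0.9998 -0.0137 -0.014   0.0022]
 [ 0.0149 -0.0712 -0.9973  1.4358]
 [ 0.      0.      0.      1.    ]]
wrist [[306.2304   0.     277.2049]
 [  0.     306.2304 212.3827]
 [  0.       0.       1.    ]] [[ 0.0003 -0.2902  0.957  -0.1787]
 [ 0.0001 -0.957  -0.2902  0.0842]
 [ 1.      0.0002 -0.0003 -0.0007]
 [ 0.      0.      0.      1.    ]]
```

View pics/scene0.png

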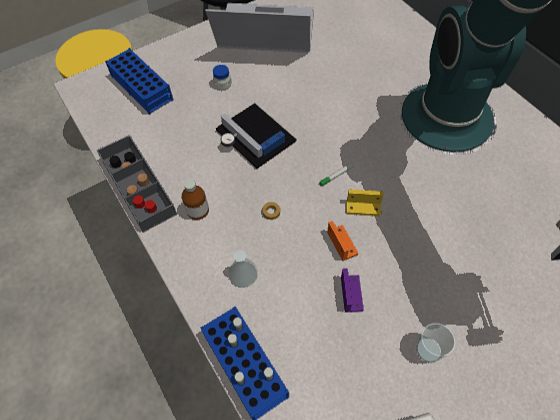

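View pics/top0.png

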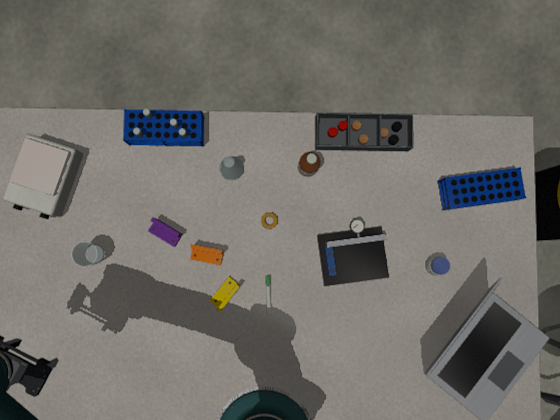

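View pics/wrist0.png

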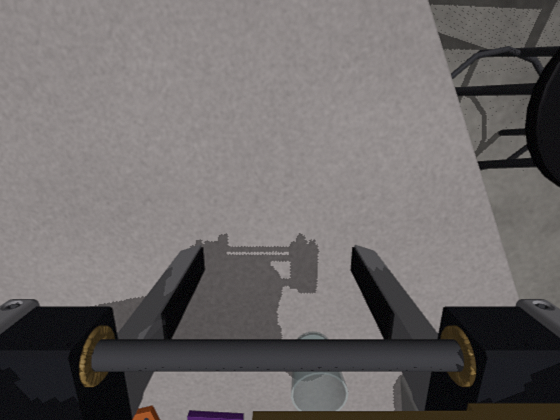

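The orange bracket is at top (208,254) and scene (342,240). The look-alikes are purple at top (165,232) and yellow at top (225,291). The jig is at top (353,257), and its blue stop is at (330,262), not the blue racks at (163,128) and (482,188). I'll check the choice in close crops.

```bash
cat > h.py <<'E'
import cv2,numpy as np
from scipy.spatial.transform import Rotation as Ro
np.set_printoptions(precision=4,suppress=True)
def pose(s):
    T=np.eye(4);T[:3,:3]=Ro.from_euler('xyz',s['ee_rot']).as_matrix();T[:3,3]=s['eef_pos'];return T
def cam(c,s=None):
    return c["world_from_camera"] if "world_from_camera" in c else pose(s)@c["mount"]
def back(K,W,uv,z):
    d=W[:3,:3]@np.linalg.solve(K,np.array([uv[0],uv[1],1.]));o=W[:3,3]
    return o+d*(z-o[2])/d[2]
def proj(K,W,P):
    P=np.atleast_2d(P);q=(P-W[:3,3])@W[:3,:3];q=q@K.T;return q[:,:2]/q[:,2:]
E
python3 - <<'E'
from h import *
from bench import r
for n,boxes in (("top",[(180,230,60,45),(310,210,90,85)]),("scene",[(310,200,80,80),(205,90,100,85)])):
    c=r.capture(n);im=c["image"][:,:,::-1]
    o=[cv2.resize(im[y:y+h,x:x+w],None,fx=380/w,fy=380/w,interpolation=cv2.INTER_CUBIC) for x,y,w,h in boxes]
    H=max(a.shape[0] for a in o)
    cv2.imwrite(f"pics/crop_{n}.png",np.hstack([cv2.copyMakeBorder(a,0,H-a.shape[0],0,0,0) for a in o]))
    if n=="top":
        for nm,uv,z in (("br",(208,254),.04),("jig",(353,257),.015),("purple",(165,232),.04),("yel",(225,291),.04),("collar",(270,220),.016),("marker",(268,290),.01),("flask",(232,168),.05),("amber",(310,162),.06),("jar",(440,265),.05),("beaker",(88,254),.04)):
            print(nm,back(c["intrinsics"],c["world_from_camera"],uv,z))
E
```

```text
br [0.5231 0.1653 0.04  ]
jig [ 0.5198 -0.2517  0.015 ]
purple [0.584  0.2886 0.04  ]
yel [0.4195 0.115  0.04  ]
collar [ 0.624  -0.0096  0.016 ]
marker [ 0.4216 -0.0065  0.01  ]
flask [0.7689 0.1011 0.05  ]
amber [ 0.7877 -0.1208  0.06  ]
jar [ 0.5003 -0.4926  0.05  ]
beaker [0.5188 0.5039 0.04  ]
```

View pics/crop_top.png

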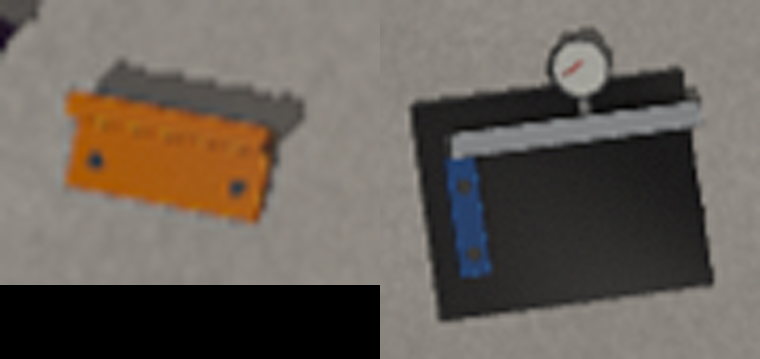

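View pics/crop_scene.png

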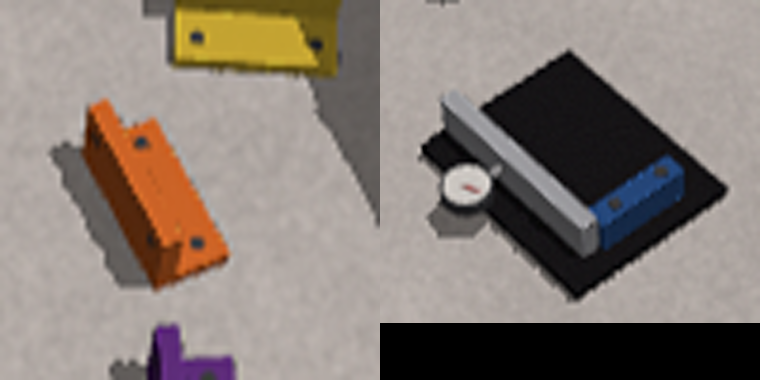

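The crops confirm the orange part: wall away from the robot, back roughly towards world +x, foot towards the robot. The fence also lies on the jig's far side and the stop on its +y side, so only a small turn is needed. Next I'll fit poses by rendering the known boxes.

```bash
cat > fit.py <<'E'
from h import *
from scipy.optimize import minimize
S=4
def box(x0,x1,y0,y1,z0,z1): return np.array([[x,y,z] for x in(x0,x1) for y in(y0,y1) for z in(z0,z1)],float)
# frames: bracket (x,y at bracket_center plan), z from underside
BR=[box(-.006,.006,-.045,.045,0,.055),box(-.038,.006,-.045,.045,0,.012)]
FE=box(0,.016,-.150,.020,.015,.050); ST=box(-.08,0,0,.02,.015,.045); BED=box(-.110,.040,-.155,.035,.004,.015)
GAUGE=box(.016,.06,-.09,-.03,.015,.045)
def place(B,p,z=0):
    c,s=np.cos(p[2]),np.sin(p[2]); R=np.array([[c,-s,0],[s,c,0],[0,0,1]]); return B@R.T+[p[0],p[1],z]
def hull(img,K,W,P,v):
    q=proj(K,W,P); h=cv2.convexHull((((q+.5)*S-.5)*16).round().astype(np.int32).reshape(-1,1,2))
    cv2.fillConvexPoly(img,h,v,shift=4)
def down(m): return cv2.resize(m.astype(np.float32),None,fx=1/S,fy=1/S,interpolation=cv2.INTER_AREA)
def hsv(im): return cv2.cvtColor(im,cv2.COLOR_RGB2HSV)
def orange(im):
    h=hsv(im); return ((h[...,0]>=5)&(h[...,0]<=17)&(h[...,1]>150)&(h[...,2]>50))
def near(m,uv,rad):
    g=np.zeros(m.shape,np.uint8); cv2.circle(g,tuple(int(v) for v in uv),int(rad),1,-1); return (m&(g>0))
def fill(m): 
    return cv2.morphologyEx(m.astype(np.uint8),cv2.MORPH_CLOSE,np.ones((7,7),np.uint8)).astype(np.float32)
def cost_br(p,views,z=0):
    t=0
    for K,W,m in views:
        img=np.zeros((m.shape[0]*S,m.shape[1]*S),np.uint8)
        for B in BR: hull(img,K,W,place(B,p,z),1)
        d=down(img); t+=np.abs(d-m).sum()/m.sum()
    return t
def cost_jig(p,views):
    t=0
    for K,W,mk,mb in views:
        img=np.zeros((mk.shape[0]*S,mk.shape[1]*S),np.uint8)
        hull(img,K,W,place(BED,p),1)
        ign=np.zeros_like(img); hull(ign,K,W,place(GAUGE,p),1)
        # far objects first: draw by camera distance
        parts=[(FE,2),(ST,3)]
        o=W[:3,3]; parts.sort(key=lambda a:-np.linalg.norm(place(a[0],p).mean(0)-o))
        for B,v in parts: hull(img,K,W,place(B,p),v)
        ok=1-down(ign)
        t+=(np.abs(down(img==1)-mk)*ok).sum()/mk.sum()+(np.abs(down(img==3)-mb)*ok).sum()/mb.sum()
    return t
def fit(f,p0,*a,d=(.006,.006,.06)):
    best=None
    for _ in range(2):
        sim=np.vstack([p0]+[np.array(p0)+np.eye(3)[i]*d[i] for i in range(3)])
        q=minimize(f,p0,args=a,method='Nelder-Mead',options=dict(initial_simplex=sim,xatol=1e-5,fatol=1e-6,maxiter=300)); p0=q.x
    return q.x,q.fun
def jigmasks(im,uv,rad):
    h=hsv(im); blue=(h[...,0]>100)&(h[...,0]<125)&(h[...,1]>110)&(h[...,2]>40)
    blk=(h[...,2]<60)&~blue
    return near(blk,uv,rad).astype(np.float32),fill(near(blue,uv,rad))
E
python3 - <<'E'
from fit import *
from bench import r
c={n:r.capture(n) for n in("top","scene")}
vb=[];vj=[]
for n,uv,rad,uj,rj in (("top",(208,254),28,(353,257),55),("scene",(342,240),28,(258,135),48)):
    K,W,im=c[n]["intrinsics"],c[n]["world_from_camera"],c[n]["image"]
    m=fill(near(orange(im),uv,rad)); vb.append((K,W,m)); k,b=jigmasks(im,uj,rj); vj.append((K,W,k,b)); print(n,m.sum(),k.sum(),b.sum())
for name,v in(("both",vb),("top",vb[:1]),("scene",vb[1:])): print("br",name,*fit(cost_br,[.523,.165,-.2],v))
for name,v in(("both",vj),("top",vj[:1]),("scene",vj[1:])): print("jig",name,*fit(cost_jig,[.56,-.19,.12],v))
E
```

```text
top 469.0 2712.0 210.0
scene 626.0 1830.0 314.0
br both [ 0.5355  0.1692 -0.1976] 0.3093577027320862
br top [ 0.5382  0.1712 -0.1724] 0.08382195979356766
br scene [ 0.5326  0.1662 -0.1895] 0.09225239604711533
jig both [ 0.5465 -0.1889  0.1542] 0.6405596137046814
jig top [ 0.5486 -0.188   0.1523] 0.24622949957847595
jig scene [ 0.5435 -0.1902  0.1542] 0.2157369703054428
```

```bash
cat > plan.py <<'E'
from h import *
def plan(s,tgt,zdir):
    """shift (cm, tool axes) to put TCP at tgt and turn (deg) about tool x so that jaw axis is along +-zdir angle"""
    T=pose(s);R=T[:3,:3]; sh=R.T@(np.array(tgt)-T[:3,3])*100
    z=R[:,2]; x=R[:,0]
    d=np.array([np.cos(zdir),np.sin(zdir),0]); 
    out=[]
    for k in(1,-1):
        dd=R.T@(k*d); ang=np.degrees(np.arctan2(-dd[1],dd[2])); out.append(ang)  # rot about x: z->(0,-sin,cos)
    return sh,out,R
E
python3 - <<'E'
from plan import *
from bench import r
s=r.sense()
sh,o,R=plan(s,(.52,.167,.20),-.19); print(sh,o);print(R)
E
```

```text
[  0.5395 -39.1887 -24.4496] [np.float64(74.54413681463983), np.float64(-105.45586318536017)]
[[-0.0001 -0.8962  0.4437]
 [-0.0004  0.4437  0.8962]
 [-1.     -0.0001 -0.0004]]
```

send_rows(moves=[[[0.5,-1.5,-1],2],[[0.5,-4.5,-2.8],8],[[0.5,-8.5,-5.3],16],[[0.5,-13,-8.1],24],[[0.5,-17.5,-10.9],32],[[0.5,-22,-13.7],40],[[0.5,-26.5,-16.5],48],[[0.5,-31,-19.3],56],[[0.5,-35,-21.8],64],[[0.5,-37.8,-23.5],70],[[0.5,-39,-24.2],73.5],[[0.5,-39.2,-24.4],74.5],[[0.5,-39.2,-24.4],74.5],[[0.5,-39.2,-24.4],74.5],[[0.5,-39.2,-24.4],74.5]], grip=1)

```text
t: 1.85
eef_pos: [0.5197, 0.1689, 0.2004]
ee_rot: [3.037, 1.57, 2.851]
force: [-0.5, -0.0, -0.1]
finger_gap: 1.001
```

Run:
```python
from fit import *
from bench import r
s=r.sense();c=r.capture("wrist");print(s['t'],s['eef_pos'],s['ee_rot'],s['joint_pos'],s['force'],s['ft_torque'])
im=c["image"];cv2.imwrite("pics/w1.png",im[:,:,::-1]);np.savez("w1.npz",im=im,W=cam(c,s),K=c["intrinsics"])
print(proj(c["intrinsics"],cam(c,s),[[.535,.169,.0275]]))
```

```text
1.85 [0.5197 0.1689 0.2004] [3.0367 1.5705 2.8507] [-0.7111  0.2982  0.4121  1.828  -0.1369  1.0434 -0.4321] [-0.4697 -0.0173 -0.0771] [-0.0181  0.0483  0.0095]
[[289.4667 191.5685]]
```

View pics/w1.png

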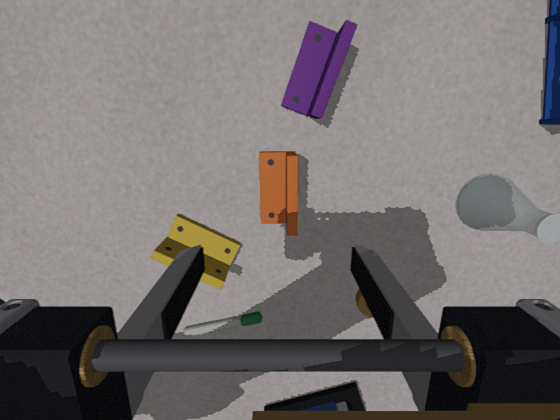

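The wrist view shows the orange bracket at (279,192), clear of the yellow one at (197,250) and the purple one at (320,70), with its wall on the right (+x).

Run:
```python
from fit import *
from bench import r
d=np.load("w1.npz");K,W,im=d["K"],d["W"],d["im"]
m=fill(near(orange(im),(279,192),60));print(m.sum())
p,f=fit(cost_br,[.535,.169,-.19],[(K,W,m)]);print(p,f)
o=im[:,:,::-1].copy()
for B in BR:
    h=cv2.convexHull(proj(K,W,place(B,p)).astype(np.float32)).round().astype(int);cv2.polylines(o,[h],True,(0,255,0),1)
cv2.imwrite("pics/w1fit.png",cv2.resize(o[130:250,220:340],None,fx=5,fy=5,interpolation=cv2.INTER_NEAREST))
```

```text
2761.0
[ 0.5368  0.1679 -0.1675] 0.0669594332575798
```

View pics/w1fit.png

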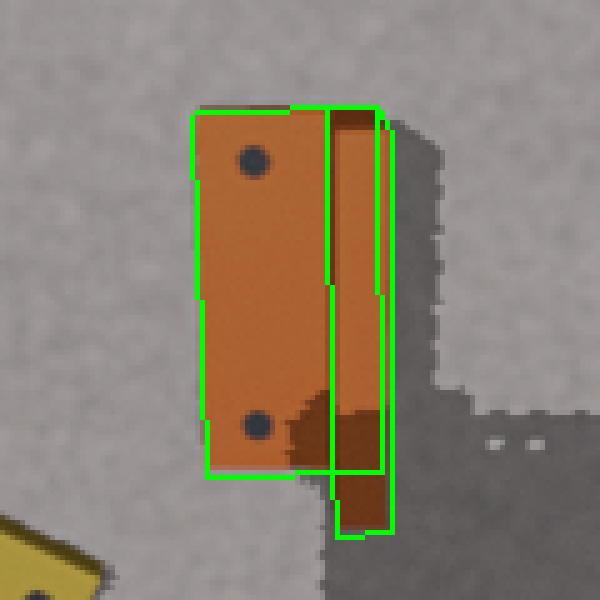

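Run:
```python
from fit import *
d=np.load("w1.npz");K,W,im=d["K"],d["W"],d["im"]
h=hsv(im)
m0=(h[...,0]<=17)&(h[...,1]>140)&(h[...,2]>40)
m=fill(near(m0,(279,192),60));print(m.sum())
for y0 in(-.25,-.19,-.14): 
    p,f=fit(cost_br,[.535,.169,y0],[(K,W,m)],d=(.004,.004,.03));print(p,f)
for z in(-.006,-.003,.003): print(z,*fit(cost_br,[.535,.169,-.19],[(K,W,m)],z))
o=np.zeros((420,560,3),np.uint8)+ (m*200).astype(np.uint8)[...,None]
img=np.zeros((420*S,560*S),np.uint8)
for B in BR: hull(img,K,W,place(B,p),1)
o[...,1]=down(img)*255
cv2.imwrite("pics/w1m.png",cv2.resize(o[130:250,220:340],None,fx=4,fy=4,interpolation=cv2.INTER_NEAREST))
# edge-based yaw: side line of foot and wall right edge
print(Ro.from_matrix(W[:3,:3]).as_euler('xyz'))
for a,b,z in (((260,152.5),(261.2,222),.012),((297.3,156),(297.5,235),.055),((286.5,156),(287,214),.055)):
    A,B=back(K,W,a,z),back(K,W,b,z);v=A-B;print(A,B,np.linalg.norm(v),np.arctan2(-v[0],v[1]))
```

```text
2795.0
[ 0.5365  0.1679 -0.1668] 0.05169946327805519
[ 0.5365  0.1679 -0.1669] 0.05143112689256668
[ 0.5365  0.168  -0.1669] 0.05205724388360977
-0.006 [ 0.5366  0.167  -0.1715] 0.026654740795493126
-0.003 [ 0.5367  0.1679 -0.1668] 0.03770125284790993
0.003 [ 0.5367  0.1686 -0.1665] 0.06990160793066025
[ 2.8471  0.0001 -0.1859]
[0.5089 0.2184 0.012 ] [0.493  0.1332 0.012 ] 0.08671237117140719 -0.1847169205387534
[0.5497 0.2115 0.055 ] [0.5353 0.1242 0.055 ] 0.08847497621369507 -0.16431434303538317
[0.5386 0.2136 0.055 ] [0.528  0.1509 0.055 ] 0.06359833856459558 -0.16839604984046416
```

View pics/w1m.png

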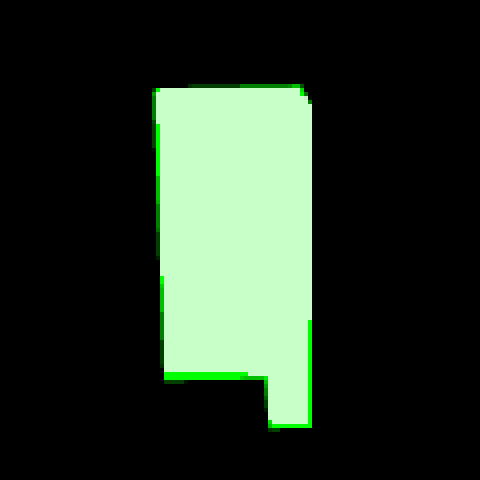

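Run:
```python
from plan import *
from bench import r
s=r.sense()
sh,o,R=plan(s,(.5367,.168,.022),-.170); print(sh,o)
```

```text
[17.8384  0.2569  1.6752] [np.float64(-0.9513057746204295), np.float64(179.0486942253796)]
```

send_rows(moves=[[[1.5,0.1,0.5],-0.5],[[4.5,0.2,1.2],-1],[[8,0.25,1.65],-1],[[11.5,0.25,1.65],-1],[[14.5,0.25,1.65],-1],[[16.8,0.25,1.65],-1],[[17.7,0.25,1.65],-1],[[17.8,0.25,1.65],-1],[[17.8,0.25,1.65],-1],[[17.8,0.25,1.65],-1]], grip=0.8)

```text
t: 2.9
eef_pos: [0.5371, 0.1683, 0.0235]
ee_rot: [0.67, 1.569, 0.501]
force: [-0.1, -0.0, 0.6]
finger_gap: 0.802
```

Run:
```python
from h import *
from bench import r
s=r.sense();c=r.capture("wrist");print(s['t'],s['eef_pos'],s['ee_rot'],s['force'])
im=c["image"];cv2.imwrite("pics/w2.png",im[:,:,::-1])
```

```text
2.9 [0.5371 0.1683 0.0235] [0.6701 1.5693 0.5012] [-0.0794 -0.0415  0.6358]
```

View pics/w2.png

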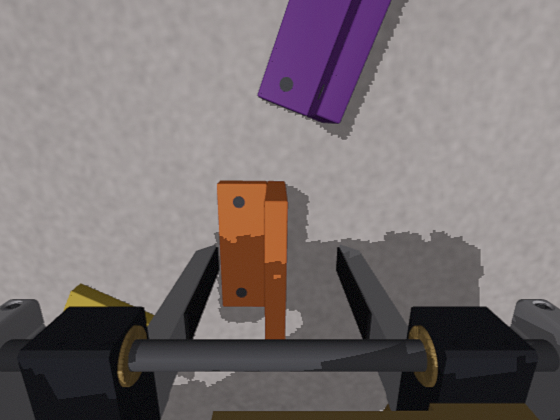

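The fingers straddle the wall, which is at columns 265–287 with the gripper centre at 277. Closing now.

send_rows(moves=[[[0.1,0,0],0],[[0.1,0,0],0],[[0.1,0,0],0],[[0.1,0,0],0],[[0.1,0,0],0],[[0.1,0,0],0],[[0.1,0,0],0],[[0.1,0,0],0],[[0.1,0,0],0],[[0.1,0,0],0]], grip=0, squeeze=25)

```text
t: 3.95
eef_pos: [0.537, 0.1683, 0.0224]
ee_rot: [0.75, 1.569, 0.581]
force: [0.0, 0.2, -0.6]
finger_gap: 0.129
```

send_rows(moves=[[[-0.5,0,0],0],[[-2,0,0],0],[[-5,0,0],0],[[-9,0,0],0],[[-12,0,0],0],[[-13,0,0],0],[[-13,0,0],0],[[-13,0,0],0]])

```text
t: 4.75
eef_pos: [0.5362, 0.1681, 0.1514]
ee_rot: [1.868, 1.57, 1.699]
force: [-0.8, 0.3, -4.1]
finger_gap: 0.125
```

Run:
```python
from plan import *
from bench import r
s=r.sense();c=r.capture("wrist");print(s['t'],s['eef_pos'],s['ee_rot'],s['force'],s['finger_gap'])
im=c["image"];cv2.imwrite("pics/w3.png",im[:,:,::-1])
sh,o,R=plan(s,(.525,-.20,.17),.154); print(sh,o)
```

```text
4.75 [0.5362 0.1681 0.1514] [1.8682 1.5705 1.6994] [-0.8461  0.2614 -4.131 ] 0.12501860172740384
[ -1.8705 -36.4758   5.078 ] [np.float64(-18.49480586995801), np.float64(161.50519413004199)]
```

View pics/w3.png

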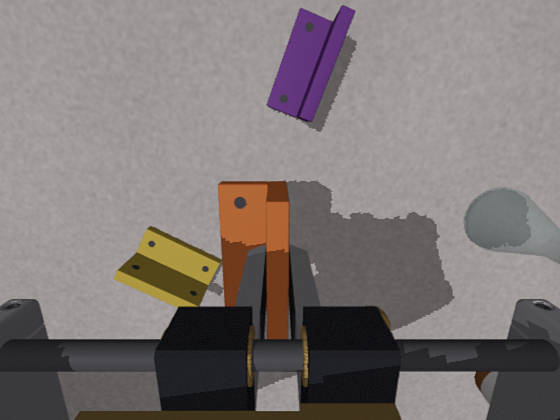

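Run:
```python
from plan import *
from bench import r
s=r.sense()
sh,o,R=plan(s,(.505,-.30,.23),.154); print(sh,o)
```

```text
[ -7.8919 -46.6614   4.7951] [np.float64(-18.49381295889504), np.float64(161.50618704110497)]
```

send_rows(moves=[[[-1.5,-0.5,0],0],[[-4,-2.5,0.3],-1],[[-6,-6,0.6],-2.4],[[-7.5,-10,1],-4],[[-7.9,-14.5,1.5],-5.7],[[-7.9,-19,2],-7.5],[[-7.9,-23.5,2.4],-9.3],[[-7.9,-28,2.9],-11.1],[[-7.9,-32.5,3.3],-12.9],[[-7.9,-37,3.8],-14.6],[[-7.9,-41,4.2],-16.2],[[-7.9,-44,4.5],-17.4],[[-7.9,-46,4.7],-18.2],[[-7.9,-46.6,4.8],-18.5],[[-7.9,-46.6,4.8],-18.5],[[-7.9,-46.6,4.8],-18.5],[[-7.9,-46.6,4.8],-18.5]])

```text
t: 6.5
eef_pos: [0.5055, -0.2982, 0.2301]
ee_rot: [2.532, 1.57, 2.687]
force: [-0.1, -0.5, -3.1]
finger_gap: 0.126
```

Run:
```python
from fit import *
from bench import r
s=r.sense();c=r.capture("wrist");print(s['t'],s['eef_pos'],s['ee_rot'],s['joint_pos'])
im=c["image"];cv2.imwrite("pics/w4.png",im[:,:,::-1]);np.savez("w4.npz",im=im,W=cam(c,s),K=c["intrinsics"],T=pose(s))
```

```text
6.5 [ 0.5055 -0.2982  0.2301] [2.5316 1.5699 2.687 ] [ 0.0226  0.37    0.589   1.6996 -0.2227  1.1405  0.8295]
```

View pics/w4.png

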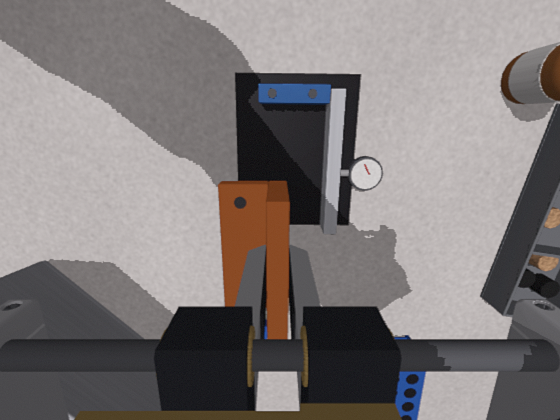

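```bash
cat > fj.py <<'E'
from fit import *
import sys
def run(fn,p0,out,crop):
    d=np.load(fn);K,W,im=d["K"],d["W"],d["im"]
    uv=proj(K,W,place(np.array([[-.035,-.06,.015]]),p0))[0]
    h=hsv(im); blue=(h[...,0]>100)&(h[...,0]<125)&(h[...,1]>110)&(h[...,2]>40)
    sx=proj(K,W,place(np.array([[-.04,.01,.045]]),p0))[0]
    mb=fill(near(blue,sx,60)); mk=near((h[...,2]<60)&~blue,uv,130).astype(np.float32)
    org=((h[...,0]<20)&(h[...,1]>100)).astype(np.uint8); org=cv2.dilate(cv2.morphologyEx(org,cv2.MORPH_OPEN,np.ones((5,5))),np.ones((9,9)))
    mk[int(uv[1])+45:]=0
    def cost(p):
        img=np.zeros((420*S,560*S),np.uint8); hull(img,K,W,place(BED,p),1)
        hull(img,K,W,place(FE,p),2); hull(img,K,W,place(ST,p),3)
        ig=np.zeros_like(img); hull(ig,K,W,place(GAUGE,p),1); ok=(1-down(ig))*(1-org); ok[int(uv[1])+40:]=0
        return (np.abs(down(img==1)-mk)*ok).sum()/mk.sum()+(np.abs(down(img==3)-mb)*ok).sum()/mb.sum()
    p,f=fit(cost,p0); print("jig",p,f)
    o=cv2.resize(im[:,:,::-1],None,fx=4,fy=4,interpolation=cv2.INTER_NEAREST)
    for B,col in((BED,(0,255,255)),(FE,(0,255,0)),(ST,(255,0,255))):
        q=(proj(K,W,place(B,p))+.5)*4
        for i in range(8):
            for j in range(i):
                if bin(i^j).count('1')==1: cv2.line(o,tuple(q[i].astype(int)),tuple(q[j].astype(int)),col,1)
    x,y,w,hh=crop; cv2.imwrite(out,o[y*4:(y+hh)*4,x*4:(x+w)*4]); return p
if __name__=="__main__": run("w4.npz",[.5465,-.189,.154],"pics/w4f.png",(220,60,180,150))
E
python3 fj.py
```

```text
jig [ 0.5474 -0.1887  0.14  ] 0.15273647010326385
```

View pics/w4f.png

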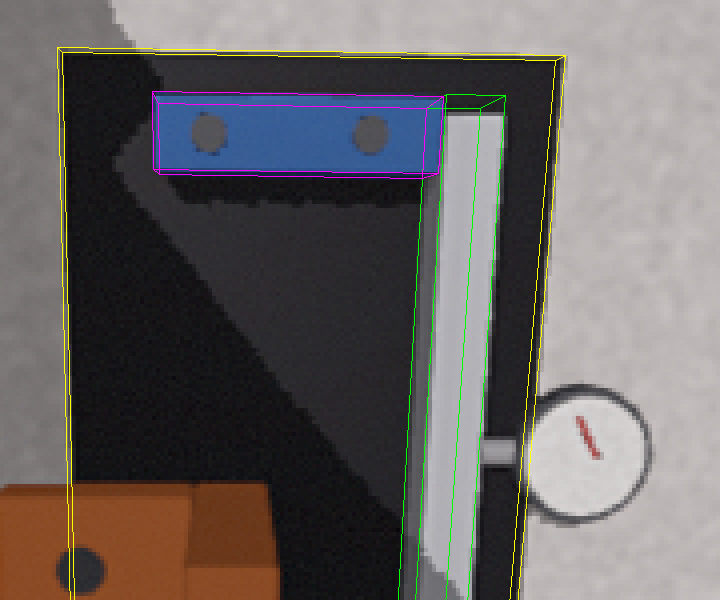

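Overlay agrees: the stop and fence edges line up within about a pixel. In this view the stop is at (295,93), the fence at (335,150), and the bracket end at (255,182) in the hand. Next I'll go above the placing spot and then lower.

```bash
cat > jig.py <<'E'
from plan import *
J=np.array([.5474,-.1887,.142])
def j2w(x,y,z): c,s=np.cos(J[2]),np.sin(J[2]); return np.array([J[0]+c*x-s*y,J[1]+s*x+c*y,.015+z])
def w2j(P): c,s=np.cos(J[2]),np.sin(J[2]); d=np.array(P)-[J[0],J[1],.015]; return np.array([c*d[0]+s*d[1],-s*d[0]+c*d[1],d[2]])
E
python3 - <<'E'
from jig import *
from bench import r
s=r.sense()
for t in((-.034,-.056,.08),(-.034,-.056,.027)): print(j2w(*t),*plan(s,j2w(*t),J[2])[:2])
E
```

```text
[ 0.5217 -0.2489  0.095 ] [13.5137  4.6168  2.3737] [np.float64(0.7688429481450596), np.float64(-179.23115705185495)]
[ 0.5217 -0.2489  0.042 ] [18.8137  4.6145  2.3774] [np.float64(0.7688429481450596), np.float64(-179.23115705185495)]
```

send_rows(moves=[[[0.5,1,0.5],0.2],[[2,2.5,1.3],0.4],[[5,4,2.1],0.8],[[8.5,4.6,2.4],0.8],[[11.5,4.6,2.4],0.8],[[13.3,4.6,2.4],0.8],[[13.5,4.6,2.4],0.8],[[13.5,4.6,2.4],0.8],[[13.5,4.6,2.4],0.8]])

```text
t: 7.45
eef_pos: [0.5227, -0.249, 0.0963]
ee_rot: [-0.209, 1.57, -0.067]
force: [-0.5, -0.3, -3.0]
finger_gap: 0.125
```

Run:
```python
from jig import *
from bench import r
s=r.sense();c=r.capture("wrist");print(s['t'],w2j(s['eef_pos']),s['force'])
im=c["image"];cv2.imwrite("pics/w5.png",im[:,:,::-1])
print(plan(s,j2w(-.034,-.056,.027),J[2])[:2])
```

```text
7.45 [-0.033  -0.0562  0.0813] [-0.4663 -0.2719 -3.0149]
(array([ 5.4278,  0.0174, -0.1028]), [np.float64(-0.014409531505125889), np.float64(179.98559046849488)])
```

View pics/w5.png

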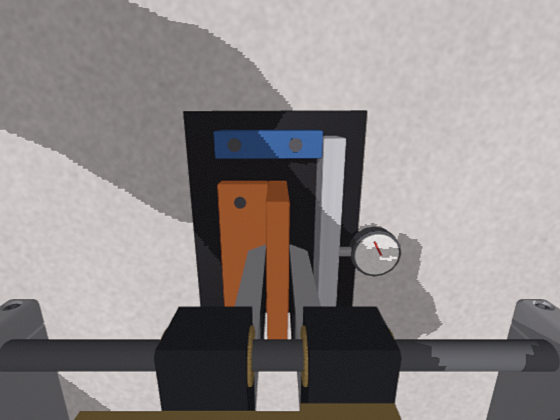

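send_rows(moves=[[[0.7,0,-0.1],0],[[2,0,-0.1],0],[[3.5,0,-0.1],0],[[4.7,0,-0.1],0],[[5.3,0,-0.1],0],[[5.5,0,-0.1],0],[[5.6,0,-0.1],0],[[5.6,0,-0.1],0]])

```text
t: 8.3
eef_pos: [0.5219, -0.2494, 0.0406]
ee_rot: [-0.328, 1.569, -0.187]
force: [-0.1, -0.9, -2.2]
finger_gap: 0.127
```

Run:
```python
from jig import *
from bench import r
s=r.sense();c=r.capture("wrist");print(s['t'],w2j(s['eef_pos']),s['force'])
im=c["image"];cv2.imwrite("pics/w6.png",im[:,:,::-1])
```

```text
8.3 [-0.0338 -0.0564  0.0256] [-0.0527 -0.8824 -2.2146]
```

View pics/w6.png

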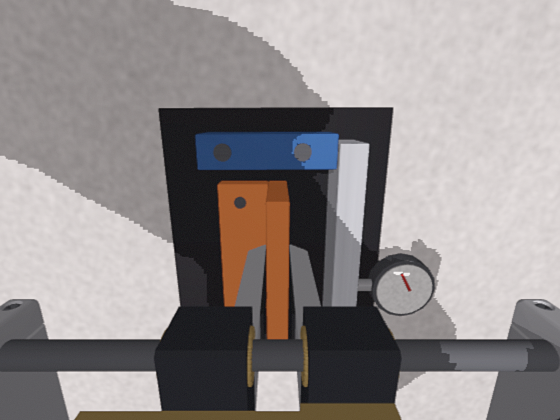

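send_rows(moves=[[[0.1,0,0],0],[[0.2,0,0],0],[[0.25,0,0],0],[[0.3,0,0],0],[[0.3,0,0],0]])

```text
t: 8.85
eef_pos: [0.5219, -0.2493, 0.0376]
ee_rot: [-0.306, 1.569, -0.165]
force: [-1.5, 0.2, -3.3]
finger_gap: 0.126
```

send_rows(moves=[[[0,0.2,0],0],[[0,0.4,0],0],[[0,0.6,0],0],[[0,0.75,0],0],[[0,0.8,0],0],[[0,0.8,0],0]])

```text
t: 9.45
eef_pos: [0.5209, -0.2413, 0.0377]
ee_rot: [-0.304, 1.569, -0.162]
force: [-0.2, 0.5, -2.5]
finger_gap: 0.129
```

send_rows(moves=[[[0,0.1,0],0],[[0,0.2,0],0],[[0,0.25,0],0],[[0,0.25,0],0]])

```text
t: 9.85
eef_pos: [0.5205, -0.2388, 0.0377]
ee_rot: [-0.278, 1.569, -0.136]
force: [0.8, 0.1, -3.0]
finger_gap: 0.129
```

send_rows(moves=[[[0,0.05,0],0],[[0,0.1,0],0],[[0,0.15,0],0],[[0,0.15,0],0]])

```text
t: 10.25
eef_pos: [0.5204, -0.2381, 0.0378]
ee_rot: [-0.727, 1.568, -0.586]
force: [0.8, -4.8, -4.6]
finger_gap: 0.122
```

Run:
```python
from jig import *
from bench import r
s=r.sense();c=r.capture("wrist");print(s['t'],w2j(s['eef_pos']),s['force'])
im=c["image"];cv2.imwrite("pics/w7.png",cv2.resize(im[100:240,180:380,::-1],None,fx=4,fy=4,interpolation=cv2.INTER_CUBIC))
```

```text
10.25 [-0.0337 -0.0451  0.0228] [ 0.7843 -4.817  -4.5933]
```

View pics/w7.png

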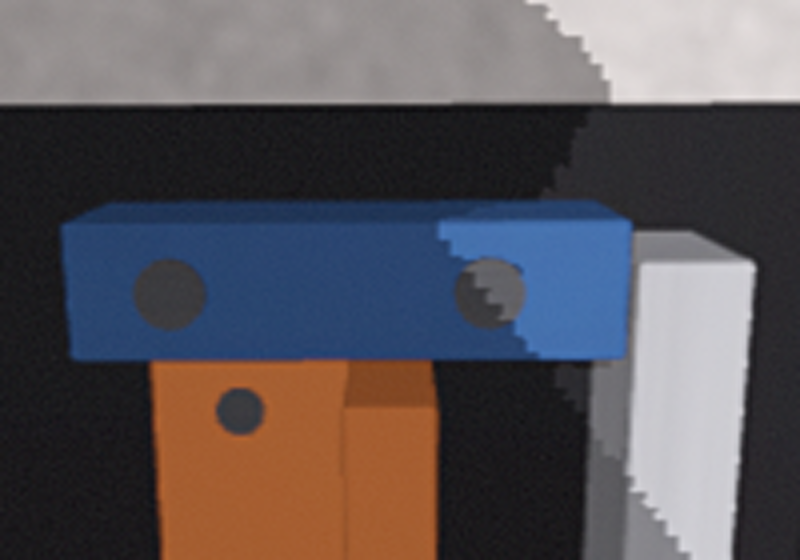

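Butted: about 4.8 N against the stop, with the bracket end touching the blue block at (255,190). Seat it on the bed.

send_rows(moves=[[[0.03,0.03,0],0],[[0.06,0.03,0],0],[[0.08,0.03,0],0],[[0.08,0.03,0],0]])

```text
t: 10.7
eef_pos: [0.5205, -0.2381, 0.0374]
ee_rot: [-0.718, 1.568, -0.577]
force: [-0.4, -4.1, 3.9]
finger_gap: 0.125
```

Bed contact (vertical force changed from about −3 to +3.9 N). Release.

send_rows(moves=[[[0,0,0],0],[[0,0,0],0],[[0,0,0],0],[[0,0,0],0],[[0,0,0],0]], grip=0.28)

```text
t: 11.2
eef_pos: [0.5206, -0.238, 0.0374]
ee_rot: [-0.692, 1.568, -0.551]
force: [-0.1, 0.3, 0.8]
finger_gap: 0.28
```

send_rows(moves=[[[-0.3,0,0],0],[[-1.2,0,0],0],[[-3,0,0],0],[[-5,0,0],0],[[-6.5,0,0],0],[[-7,0,0],0],[[-7,0,0],0],[[-7,0,0],0]])

```text
t: 12.0
eef_pos: [0.5201, -0.2377, 0.1068]
ee_rot: [-0.729, 1.568, -0.587]
force: [1.1, 0.0, 0.1]
finger_gap: 0.28
```

Run:
```python
from jig import *
from bench import r
s=r.sense();c=r.capture("wrist");print(s['t'],w2j(s['eef_pos']),s['force'],s['finger_gap'])
im=c["image"];cv2.imwrite("pics/w8.png",im[:,:,::-1]);np.savez("w8.npz",im=im,W=cam(c,s),K=c["intrinsics"])
```

```text
12.0 [-0.0339 -0.0446  0.0918] [1.1341 0.0302 0.0694] 0.28007752497883237
```

View pics/w8.png

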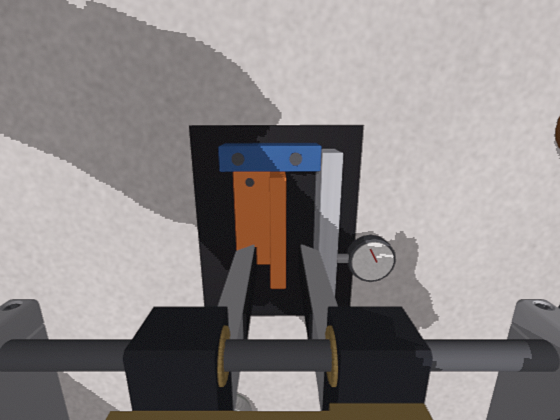

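The bracket stands alone, end on the stop (foot end at (245,172)), parallel to the fence, which is about 28 mm away. Next I'll shut the fingers and go above the foot.

Run:
```python
from jig import *
from bench import r
s=r.sense();c=r.capture("top");im=c["image"]
cv2.imwrite("pics/t8.png",cv2.resize(im[200:300,290:420,::-1],None,fx=5,fy=5,interpolation=cv2.INTER_CUBIC))
print(plan(s,j2w(-.0575,-.045,.060),J[2])[:2])
```

```text
(array([ 3.1584, -0.0381, -2.3488]), [np.float64(-0.03179005345065196), np.float64(179.96820994654934)])
```

send_rows(moves=[[[0,0,-0.5],0],[[0,0,-1.2],0],[[0,0,-1.9],0],[[0,0,-2.3],0],[[0.6,0,-2.35],0],[[1.6,0,-2.35],0],[[2.4,0,-2.35],0],[[2.8,0,-2.35],0],[[2.8,0,-2.35],0],[[2.8,0,-2.35],0]], grip=0)

```text
t: 13.1
eef_pos: [0.4968, -0.2412, 0.0785]
ee_rot: [-0.971, 1.569, -0.83]
force: [0.1, 0.2, 0.3]
finger_gap: 0.006
```

Run:
```python
from jig import *
from bench import r
s=r.sense();c=r.capture("wrist");print(s['t'],w2j(s['eef_pos']),s['force'],s['finger_gap'])
im=c["image"];cv2.imwrite("pics/w9.png",im[:,:,::-1])
print(plan(s,j2w(-.0575,-.045,.016),J[2])[:2])
```

```text
13.1 [-0.0575 -0.0448  0.0635] [0.1334 0.172  0.3205] 0.005729613622239782
(array([ 4.751 , -0.0152, -0.0061]), [np.float64(-0.038356765057800876), np.float64(179.96164323494222)])
```

View pics/w9.png

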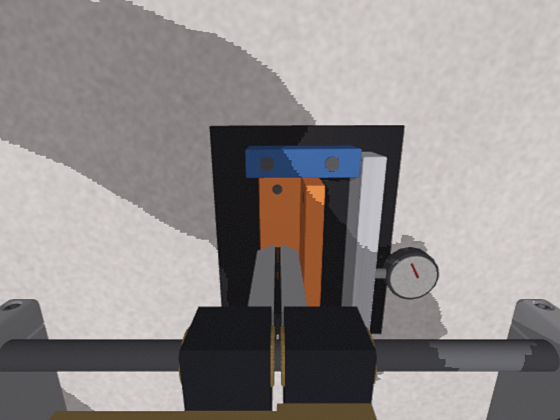

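Shut fingertips at (279,250) are over the foot, left of the wall at columns 302–325. Descending.

send_rows(moves=[[[0.5,0,0],0],[[1.4,0,0],0],[[2.4,0,0],0],[[3.4,0,0],0],[[4.1,0,0],0],[[4.5,0,0],0],[[4.6,0,0],0],[[4.6,0,0],0]])

```text
t: 13.95
eef_pos: [0.497, -0.2413, 0.0327]
ee_rot: [-0.904, 1.569, -0.763]
force: [0.1, 0.0, -0.6]
finger_gap: 0.008
```

Run:
```python
from jig import *
from bench import r
s=r.sense();c=r.capture("wrist");print(s['t'],w2j(s['eef_pos']),s['force'],s['finger_gap'])
im=c["image"];cv2.imwrite("pics/w10.png",im[:,:,::-1])
```

```text
13.95 [-0.0573 -0.045   0.0177] [ 0.0964  0.0139 -0.6317] 0.008464512096630523
```

View pics/w10.png

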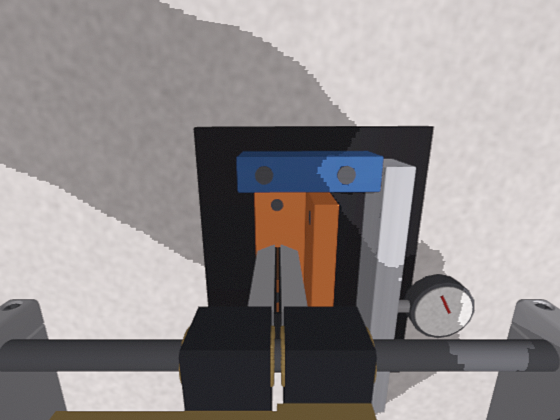

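send_rows(moves=[[[0.1,0,0.1],0],[[0.2,0,0.25],0],[[0.25,0,0.4],0],[[0.25,0,0.6],0],[[0.25,0,0.8],0],[[0.25,0,1.0],0],[[0.25,0,1.2],0],[[0.25,0,1.4],0],[[0.25,0,1.6],0],[[0.25,0,1.8],0],[[0.25,0,2.0],0],[[0.25,0,2.2],0],[[0.25,0,2.4],0],[[0.25,0,2.55],0],[[0.25,0,2.6],0],[[0.25,0,2.6],0]])

```text
t: 15.6
eef_pos: [0.5229, -0.2377, 0.0304]
ee_rot: [-0.855, 1.568, -0.714]
force: [-0.6, -0.5, -0.8]
finger_gap: 0.007
```

Run:
```python
from jig import *
from bench import r
s=r.sense();c=r.capture("wrist");print(s['t'],w2j(s['eef_pos']),s['force'],s['finger_gap'])
im=c["image"];cv2.imwrite("pics/w11.png",cv2.resize(im[100:310,200:460,::-1],None,fx=2.8,fy=2.8,interpolation=cv2.INTER_CUBIC))
```

```text
15.6 [-0.0312 -0.045   0.0154] [-0.5526 -0.4871 -0.7503] 0.006870541530708793
```

View pics/w11.png

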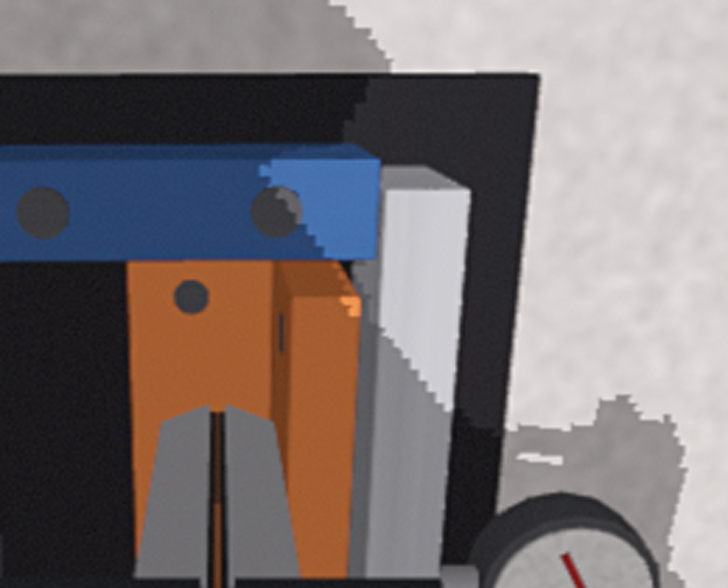

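send_rows(moves=[[[0,0,0.1],0],[[0,0,0.25],0],[[0,0,0.4],0],[[0,0,0.5],0],[[0,0,0.55],0],[[0,0,0.55],0]])

```text
t: 16.25
eef_pos: [0.5284, -0.2369, 0.0304]
ee_rot: [-0.822, 1.568, -0.681]
force: [-0.4, 0.7, -1.0]
finger_gap: 0.01
```

send_rows(moves=[[[0,0,0.05],0],[[0,0,0.1],0],[[0,0,0.15],0],[[0,0,0.15],0]])

```text
t: 16.65
eef_pos: [0.53, -0.2366, 0.0304]
ee_rot: [-0.799, 1.568, -0.657]
force: [-0.2, -0.4, -0.6]
finger_gap: 0.005
```

Run:
```python
from jig import *
from bench import r
s=r.sense();c=r.capture("wrist");print(s['t'],w2j(s['eef_pos']),s['force'],s['finger_gap'])
im=c["image"];cv2.imwrite("pics/w12.png",cv2.resize(im[100:310,200:460,::-1],None,fx=2.8,fy=2.8,interpolation=cv2.INTER_CUBIC))
```

```text
16.65 [-0.024  -0.045   0.0154] [-0.1553 -0.4193 -0.6407] 0.005412550544605586
```

View pics/w12.png

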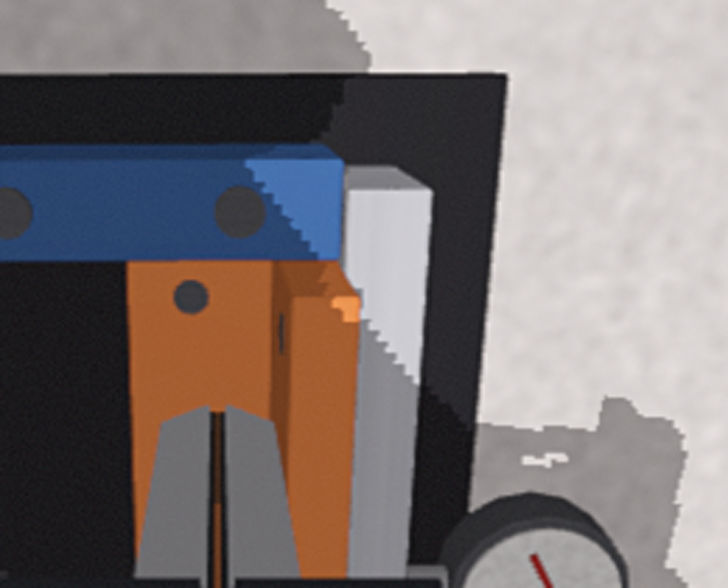

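Nearly at the fence now: the fence face is hidden behind the wall's top edge, and the bracket end is still on the stop. I'll go on in 1 mm steps until the force rises.

send_rows(moves=[[[0,0,0.05],0],[[0,0,0.1],0],[[0,0,0.1],0],[[0,0,0.1],0]])

```text
t: 17.1
eef_pos: [0.5301, -0.2366, 0.0304]
ee_rot: [-1.189, 1.569, -1.048]
force: [-7.5, -0.2, 4.5]
finger_gap: 0.003
```

Fence contact at about 7.5 N. Next I'll push down onto the foot while keeping the fence push.

send_rows(moves=[[[0.05,0,0.08],0],[[0.1,0,0.08],0],[[0.15,0,0.08],0],[[0.2,0,0.08],0],[[0.25,0,0.08],0],[[0.25,0,0.08],0]])

```text
t: 17.7
eef_pos: [0.5301, -0.2369, 0.0278]
ee_rot: [-2.004, 1.569, -1.864]
force: [-6.7, -0.8, 4.4]
finger_gap: 0.001
```

send_rows(moves=[[[0.04,0,0.09],0],[[0.08,0,0.09],0],[[0.12,0,0.09],0],[[0.15,0,0.09],0],[[0.15,0,0.09],0],[[0.15,0,0.09],0]])

```text
t: 18.3
eef_pos: [0.5301, -0.2371, 0.0273]
ee_rot: [-2.898, 1.569, -2.759]
force: [-16.0, 4.1, 27.0]
finger_gap: 0.003
```

send_rows(moves=[[[0.07,0.02,0.08],0],[[0.05,0.04,0.07],0],[[0.05,0.05,0.07],0],[[0.05,0.05,0.07],0],[[0.05,0.05,0.07],0]])

```text
t: 18.8
eef_pos: [0.5301, -0.237, 0.0274]
ee_rot: [-3.038, 1.569, -2.899]
force: [-10.2, 0.3, 15.1]
finger_gap: 0.002
```

Run:
```python
from jig import *
from bench import r
s=r.sense();c=r.capture("wrist");print(s['t'],w2j(s['eef_pos']),s['force'],s['ft_torque'],s['finger_gap'],pose(s)[:3,:3])
im=c["image"];cv2.imwrite("pics/w13.png",cv2.resize(im[100:310,200:460,::-1],None,fx=2.8,fy=2.8,interpolation=cv2.INTER_CUBIC));np.savez("w13.npz",im=im,W=cam(c,s),K=c["intrinsics"])
for n,b in(("top",(290,200,130,100)),("scene",(200,85,110,90))):
    x,y,w,h=b;cv2.imwrite(f"pics/{n}13.png",cv2.resize(r.capture(n)["image"][y:y+h,x:x+w,::-1],None,fx=6,fy=6,interpolation=cv2.INTER_CUBIC))
```

```text
18.8 [-0.024  -0.0454  0.0124] [-10.2204   0.2933  15.1159] [0.0696 2.1146 0.0413] 0.0017186542994680433 [[-0.0021 -0.1385  0.9904]
 [-0.0005  0.9904  0.1385]
 [-1.     -0.0002 -0.0022]]
```

View pics/w13.png

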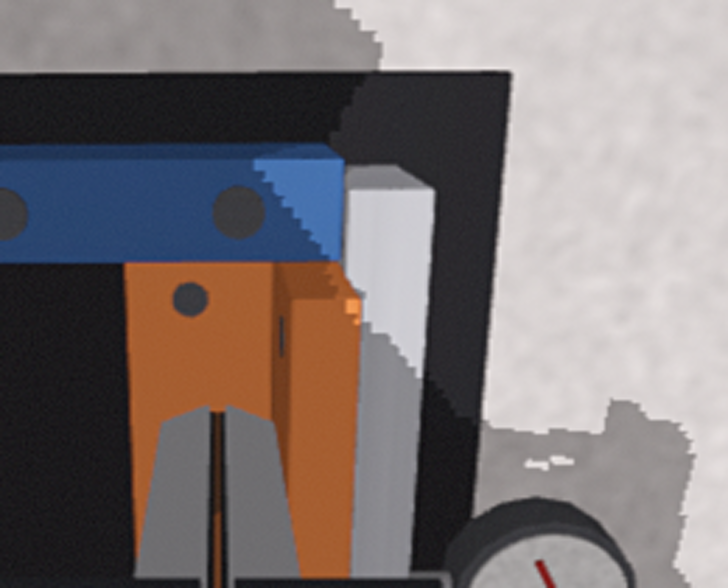

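View pics/scene13.png

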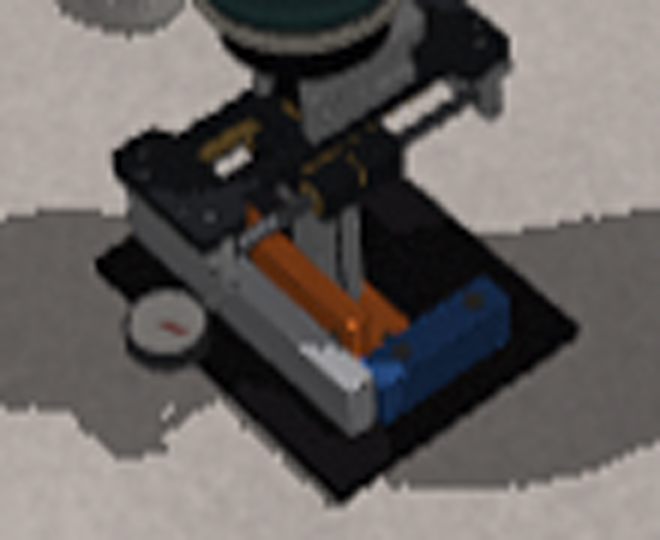

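Run:
```python
from fj import *
import fit as F, fj
fj.FE=box(0,.016,-.155,.015,.015,.050)
p=run("w13.npz",[.5474,-.1887,.142],"pics/w13f.png",(220,100,170,120))
d=np.load("w13.npz");K,W,im=d["K"],d["W"],d["im"]
c,s=np.cos(p[2]),np.sin(p[2])
o=cv2.resize(im[:,:,::-1],None,fx=5,fy=5,interpolation=cv2.INTER_CUBIC)
for yc,col in((-.045,(0,255,0)),(-.048,(0,0,255))):
    cen=[p[0]-c*.006-s*yc,p[1]-s*.006+c*yc,p[2]]
    q=(proj(K,W,place(BR[0],cen,.015))+.5)*5
    for i in range(8):
        for j in range(i):
            if bin(i^j).count('1')==1: cv2.line(o,tuple(q[i].astype(int)),tuple(q[j].astype(int)),col,1)
q=(proj(K,W,place(ST,p))+.5)*5
for i in range(8):
    for j in range(i):
        if bin(i^j).count('1')==1: cv2.line(o,tuple(q[i].astype(int)),tuple(q[j].astype(int)),(255,0,255),1)
cv2.imwrite("pics/w13g.png",o[140*5:260*5,240*5:370*5])
```

```text
jig [ 0.5491 -0.1884  0.1383] 1.0995124578475952
```

View pics/w13g.png

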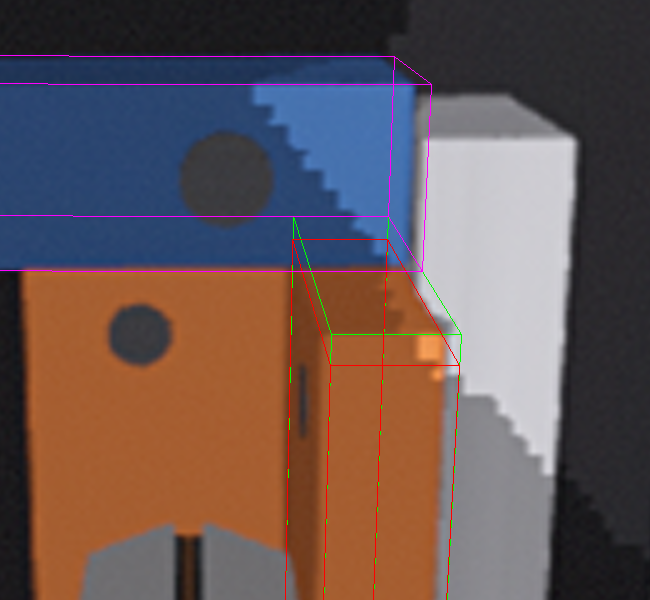

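Seated: the wall's end edge matches the predicted butted position (row ~207, green, within 1 mm). The x offset of the overlay is the same on stop and bracket, so that comes from the fit. I'll trim the push to about 10 N each and hold.

send_rows(moves=[[[0.035,0.04,0.07],0],[[0.035,0.04,0.07],0],[[0.035,0.04,0.07],0],[[0.035,0.04,0.07],0],[[0.035,0.04,0.07],0],[[0.035,0.04,0.07],0],[[0.035,0.04,0.07],0],[[0.035,0.04,0.07],0],[[0.035,0.04,0.07],0],[[0.035,0.04,0.07],0]])

```text
t: 19.95
eef_pos: [0.5301, -0.237, 0.0274]
ee_rot: [-3.089, 1.568, -2.951]
force: [-8.9, -0.1, 11.1]
finger_gap: 0.004
```

Run:
```python
from jig import *
from bench import r
s=r.sense();print(s['t'],w2j(s['eef_pos']),s['force'])
for _ in range(6):
    c=r.capture("top");s=r.sense();print(s['t'],s['eef_pos'],s['force'])
im=c["image"];cv2.imwrite("pics/t14.png",im[:,:,::-1])
c=r.capture("wrist");cv2.imwrite("pics/w14.png",cv2.resize(c["image"][100:310,200:460,::-1],None,fx=2.8,fy=2.8,interpolation=cv2.INTER_CUBIC))
```

```text
19.95 [-0.024  -0.0454  0.0124] [-8.8703 -0.1186 11.0548]
20.0 [ 0.5301 -0.237   0.0274] [-9.0821  0.4184 11.3922]
20.05 [ 0.5301 -0.237   0.0274] [-8.9292 -0.4358 11.8946]
20.1 [ 0.5301 -0.237   0.0274] [-7.8907 -0.6007 12.1041]
20.15 [ 0.5301 -0.237   0.0274] [-8.5129  0.5346 11.7039]
20.2 [ 0.5301 -0.237   0.0274] [-9.6546 -0.054  11.5384]
20.25 [ 0.53   -0.2371  0.0274] [-9.4784 -0.8655 11.2924]
```

View pics/t14.png

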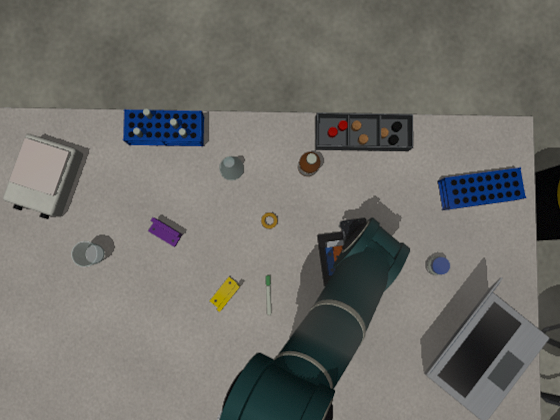

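View pics/w14.png

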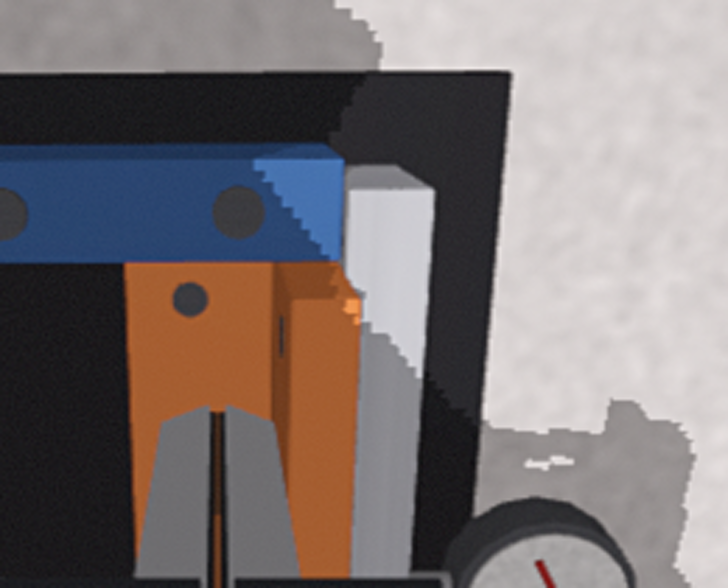

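Forces are steady at about 9 N on the fence and 11.5 N down. The bystanders sit at their starting pixels: flask (232,168), amber bottle (310,163), jar (440,265), collar (270,220), marker (268,293), beaker (88,252). The bracket is unchanged in the corner, so I'm handing in.

Run:
```python
from bench import r
print(r.sign_off()); s=r.sense(); print(s['t'],s['eef_pos'],s['force'])
```

```text
the job is handed in; nothing more can be done
None
the job is handed in; nothing more can be done
```

The orange bracket is seated in the jig corner, and I handed the job in at about 20.3 s while holding the push. I pinched it by its wall, set it on the bed butted against the stop (about 4.8 N contact) and let go. Then I slid it to the fence with the shut fingertips and pushed down into its inside corner.

- **Push:** over the last 0.3 s before hand-in the force was steady, at roughly 8–10 N towards the fence and 11–12 N down. During the first press it briefly reached about 16 N and 27 N before I trimmed it.
- **Position:** the last wrist pictures show the end within about 1 mm of the stop. The back looks flush to the fence, parallel and upright by eye.
- **Bystanders:** all six are at their starting pixels in the last top picture.
- **Disagreements:**
    - The top and scene cameras differed by about 5–7 mm on the bracket and jig positions, so I relied on the wrist camera.
    - The last jig refit was poor, about 3 px off sideways. The offset was the same on stop and bracket, so I judged flushness from the picture and the force rise instead.
- **Not read directly:** no reading is available after hand-in, so that last second is unchecked.

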